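# Seat a drawer's back in its housings and hold it down for screwing

### The job

We are putting a small kitchen drawer together on the worktop. Take the drawer's back - the longer of the two boards standing on edge - lower it from above into the two upright housings near the open rear end of the drawer until it sits flat on the drawer's bottom, and keep pressing it down there with a steady push of about 15 newtons (anything from 8 to 24 will do) so that I can drive in the screws from the sides: finish while you are still holding it down. Never press the thin bottom with more than 40 newtons, do not shove the drawer along the worktop, and leave the other board, the mug, the saucer, the jar, the tin and the screwdriver where they are.

Things in the scene. Friction and masses are not known exactly. Their poses are not given: they have to be found in the camera images.
- back: The drawer's back: light-wood board standing on its long edge, 177 mm long, 12 mm thick, 70 mm high, 0.17 to 0.28 kg; lower corners bevelled 5 mm. The longer and higher of two boards side by side, either one nearer the drawer. Origin: middle of its underside; x along its length, y through its thickness, z up. It fits either way round.
- drawer: Small open drawer on the worktop, loose, about 2.4 kg, slides if shoved: light-wood sides 90 mm high, 12 mm thick, 190 mm long, 194 mm over their outer faces (170 inside); at -y a cream front 226 wide, 112 high, with a brass knob; no back yet. Origin: on the worktop, midway between the two housings; x across the drawer, y from the front to the open rear, z up.
- housing_a (a point): Middle of the mouth of the housing in the -x side, at the side's top edge (90 mm up), on the groove's floor. A housing is an upright groove in a side's inner face, 30 mm before its rear end: 15 mm wide along y, 6 mm deep (182 mm from groove floor to groove floor), open at the top, down past the bottom. Its top 5 mm flare 5 mm wider on each edge.
- housing_b (a point): The same point of the like housing in the +x side.
- drawer_bottom: The drawer's bottom: plywood 4 mm thick held between the sides; its upper face, on which the back comes to sit, is 14 mm above the worktop. The thin sheet is springy: it gives about 1 mm for every 8 N pressed on it. Frame as the drawer's (origin on the worktop midway between the housings), going down with the sheet as it gives.
- seat (a point): Point on the upper face of the drawer's bottom, midway between the two housings: where the middle of the back's underside belongs, 14 mm above the worktop, 76 mm below the sides' top edges. Axes as the drawer's. The seated back's top edge is 84 mm above the worktop, 6 mm below the sides' top edges; it goes down with the sheet as that gives.
- divider: The other board, to be left alone: light wood, standing on its long edge, 120 mm long, 12 mm thick, 50 mm high. Origin: middle of its underside; x along its length, z up.
- mug: Two-tone mug 78 mm wide (116 mm with its handle), 101 mm high, to the left. Bystander; origin at its underside.
- saucer: White saucer with a few brass screws, 104 mm across, 14 mm high, to the left. Bystander; origin at the middle of its underside.
- honey_jar: Glass jar with a dark lid, 65 mm across, 86 mm high, to the left. Bystander; origin at the middle of its underside.
- tin: Food tin 75 mm across, 110 mm high, behind the boards. Bystander; origin at the middle of its underside. Above it and all along the back hang the wall cupboards and an extractor: from x = 0.61 on, keep the arm below z = 0.47.
- screwdriver: Screwdriver lying on the worktop near its front edge, to the left. Bystander; it lies along its x axis, handle to -x.

How it is judged (in metres and radians):
On the way, in this order (a step that is already met when the one before it is completed fails the run):
1. the back is lifted clear of the worktop, above the drawer's sides (height (world z) of back above 0.092 m), for 0.1 s.
2. the back stands with both ends in the housings, more than a third of the way down, with the robot's fingers on it (horizontal distance between back and seat below 0.006 m and angle between the x axis of back and the x axis of drawer, either way round below 0.05 rad and angle between the z axis of back and the z axis of drawer, either way round below 0.06 rad and z of back in the frame of seat below 0.045 m and contact force between the fingers and back above 1 N), for 0.1 s.
At the end, for the whole second after the job is handed in: Through the last second: back in both housings (underside within 2.5 mm of the bottom, middle within 6 mm of the seat in plan, in line to 0.05 rad, upright to 0.06 rad), at rest, fingers on it, pressing the bottom with 8 to 24 N; drawer flat, within 40 mm of its start (horizontal distance between back and seat below 0.006 m and angle between the x axis of back and the x axis of drawer, either way round below 0.05 rad and angle between the z axis of back and the z axis of drawer, either way round below 0.06 rad and z of back in the frame of seat between -0.003 and 0.0025 m and contact force between back and drawer_bottom between 8 and 24 N and contact force between the fingers and back above 4 N and linear speed of back below 0.02 m/s and angle between drawer's own z axis and vertical below 0.03 rad and distance of drawer from where it was at the start of the episode below 0.04 m); the arm keeps its last pose, push and grip.
It fails at once if the drawer's bottom is pressed with more than 40 N by the back or the robot (contact force between any of back, the arm, the fingers and drawer_bottom above 40 N).
It fails at once if the drawer is shoved more than 40 mm (distance of drawer from where it was at the start of the episode above 0.04 m).
It fails at once if the other board is moved more than 30 mm or knocked over (distance of divider from where it was at the start of the episode above 0.03 m or angle between divider's own z axis and vertical above 0.5 rad).
It fails at once if the mug, saucer, jar, tin or screwdriver is moved more than 30 mm (distance of any of mug, saucer, honey_jar, tin, screwdriver from where it was at the start of the episode above 0.03 m).
It also fails if it takes over 48 s, if anything falls off the work surface, if the arm or the gripper's body presses on something with over 40 N, if the wrist force passes 120 N, or if a joint passes its speed limit or range.

### The arm

A 6-joint arm with a two-finger parallel gripper is mounted at the origin on a cart in front of the work surface, level with it; the furniture and walls round the work are solid. World frame = base frame: x ahead of the robot, y to its left, z up, the work surface at z = 0. Lengths are in mm, angles in rad, forces in N, time in s.
With the tool pointing down it reaches from about 350 to 775 mm from the base axis. Payload 5.5 kg.
Tool frame: the origin (TCP) lies at the very end of the fingers, on their centre line; the grasp point (between the pads) lies 19 mm behind it; z points along the fingers, y is the line along which they close (so a half turn about z gives the same grasp; the last joint's range is limited). The gripper opens to 85 mm and grips with 20 to 120 N. Pads are 22 mm wide; open, the fingers measure 114 mm over their backs; the gripper's body (76 mm by 85 mm) begins 54 mm behind the grasp point. The pads swing forward as they close: fully open they stand 13 mm farther back than shut.
Start: joints at [1.058, 0.313, 0.046, 1.304, 0, 1.431], TCP at [209.457, 535.539, 207.823] pointing down, gripper open.
Joint ranges: [-2.76, 2.76], [-0.86, 1.69], [-1.03, 1.26], [-2.2, 2.34], [-1.47, 1.5], [-3.14, 3.14]. Speed limits (rad/s): [2.57, 2.57, 3.14, 3.14, 3.14, 3.14].

### API

Orientations are given as [roll, pitch, yaw] about the fixed x, y, z axes, in that order (R = Rz(yaw) Ry(pitch) Rx(roll)).
In Python, from station import robot gives the robot as it stands.
- The arm moves only by the tool apply_moves, never from a script. Its argument "steps" is a list of rows, each an object of numbers: "x", "y", "z": the shift along the tool's x, y, z normalised to -1 to 1, where 1 is 0.08 m; "wx", "wy", "wz": the turn, a rotation vector about the tool's x, y, z normalised to -1 to 1, where 1 is 90 degrees; "fingers": the opening, from -1 (shut) to 1 (fully open). In form: [{"x": .., "y": .., "z": .., "wx": .., "wy": .., "wz": .., "fingers": ..}, ...]. A call has 1 to 8 rows; each row is the pose to reach, as a shift and turn from the pose commanded when the call began, along the tool's axes at that moment; what a row does not reach only later rows make up. A row lasts 1/12 s, in which the tool goes at most 41.7 mm and 7.16 degrees, less where a joint would pass 70% of its speed; a pose out of reach is approached as far as the arm can. A call with a number of a shift or a turn outside -1 to 1 is refused whole. A call with a gripper value outside its range is refused whole. The fingers move at their own pace and stop on an object; "grip_force" is the grip in N (left out, the last holds). Time passes only in rows, so rows that repeat a pose let the fingers close. It gives the time, the measured TCP pose, the force, the opening and the grip force at its end, in the units of the state.
- robot.get_state(): the state, without advancing time (a new reading comes with each control period).
- robot.snapshot(name): name is "scene" or "top"; returns a dict with "img" (384x512x3 uint8, red, green, blue), "depth" (384x512 float32, mm along the optical axis (not along the pixel's ray), 0 where there is no reading), "fov_y" (degrees; the focal length in pixels is half the picture's height over the tangent of half this angle, whatever the lens; pixels are square), "cx", "cy" (the principal point, pixels), "R" (3x3) and "t" (3): a world point X has camera coordinates R X + t. Camera axes: x right, y down, z forward; pixel columns grow to the right and rows downward; lengths in mm; the calibration is good to about 2 mm. A picture is of the moment at which its call begins.
- robot.hand_in(): hands the job in; it is judged then, once.
The state is a dict: "time_s": time; "qpos": joint angles; "dq": joint speeds; "effort": joint torques, N m; "position": TCP position; "orientation": TCP orientation; "ft_force": force on the tool from outside, world axes, zero at the start; "moment": the same for the moment, N m; "width": finger opening in mm; "finger_force": force on a finger pad.
Only numpy, scipy, OpenCV 4.12 (cv2) and the standard library are available. Lean on these libraries where they do the work, as an engineer would, in place of code of your own. Each camera call takes 0.05 s, during which the arm holds its last target. There are 200 camera calls.

## Working session

There is one attempt and no reset: what is moved stays moved. The work goes in short steps, Python scripts to look and compute and a tool call to move; the robot and the scene stay as the last step left them, time stands still between calls to the robot, and variables do not carry over. Pictures are saved under pics/ and viewed, at most 10 in all, crops included, and the job is handed in when it is done.

Besides the shell and the picture viewer there is one more tool, called after "Emit:" as name(argument=value, ...), one argument or row to a line, values as JSON. apply_moves: Moves the arm, as the interface text tells. Its arguments: {"type":"object","properties":{"steps":{"type":"array"},"grip_force":{"type":"number"}},"required":["steps"]}

```bash
mkdir -p pics; cat > h.py <<'E'
import numpy as np, cv2
from station import robot
def cloud(s):
    d=s["depth"].astype(float); h,w=d.shape
    f=h/2/np.tan(np.radians(s["fov_y"])/2)
    v,u=np.mgrid[:h,:w]
    P=np.dstack([(u-s["cx"])/f*d,(v-s["cy"])/f*d,d])
    W=(P-np.array(s["t"]))@np.array(s["R"])
    W[d==0]=np.nan
    return W
def snap(n): 
    s=robot.snapshot(n); return s,cloud(s)
E
python3 - <<'E'
from h import *
for n in("top","scene"):
    s,W=snap(n); cv2.imwrite(f"pics/{n}0.png",s["img"][:,:,::-1]); np.save(n+"0.npy",W)
    print(n,s["fov_y"],-np.array(s["R"]).T@np.array(s["t"]))
print(robot.get_state())
E
```

```text
top 49.029887587950576 [ 305.64364129  295.89707498 1096.17846864]
scene 57.10367470909958 [-255.7790575   799.80532598  515.09282944]
{'time_s': 0.1, 'qpos': array([ 1.05840760e+00,  3.13961361e-01,  4.51006684e-02,  1.30362246e+00,
       -2.92568332e-05,  1.43120554e+00]), 'dq': array([-1.96173664e-03, -2.41808835e-03,  1.45049116e-03,  1.56665821e-03,
       -2.40595089e-05, -1.92931267e-04]), 'effort': array([ 3.63755891e-03, -4.81723595e+01,  2.99244618e+01,  1.27139501e-02,
       -1.22287779e-04, -7.45231034e-06]), 'position': array([209.19263448, 535.05785726, 206.98087837]), 'orientation': array([-3.13991817e+00, -2.05729026e-04,  2.76879457e+00]), 'ft_force': array([0.27437621, 0.37562889, 0.32926133]), 'moment': array([ 0.02884991,  0.03144627, -0.02444931]), 'finger_force': 0.0, 'width': 85.16652205016213}
```

View pics/top0.png

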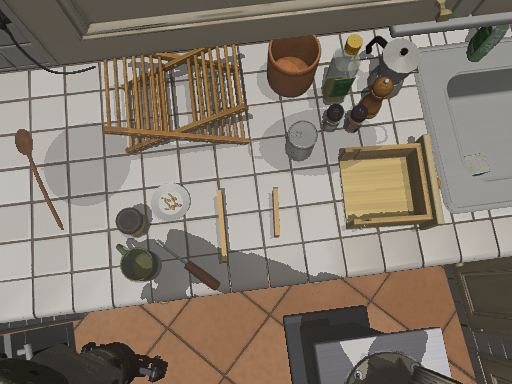

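View pics/scene0.png

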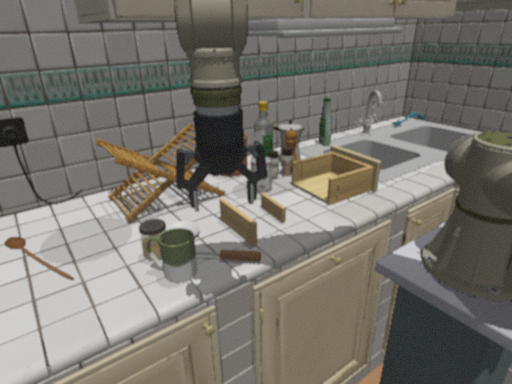

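The top view shows the long board at px (219,190)–(225,260), the shorter divider at (276,188)–(277,236), and the drawer at (340,148)–(440,225) with its open rear facing left. The gripper is at lower left. Next I measure these from depth.

```bash
python3 - <<'E'
from h import *
W=np.load("top0.npy"); S=np.load("scene0.npy")
def rect(P,n):
    c,(a,b),ang=cv2.minAreaRect(P[:,:2].astype(np.float32)); print(n,len(P),"c",np.round(c,1),"sz",round(a,1),round(b,1),"ang",round(ang,2),"z",np.round(np.nanpercentile(P[:,2],[5,50,95]),1))
def reg(r0,r1,c0,c1,z0,z1):
    A=W[r0:r1,c0:c1].reshape(-1,3); return A[(A[:,2]>z0)&(A[:,2]<z1)]
def line(P,n):
    vx,vy,x,y=cv2.fitLine(P[:,:2].astype(np.float32),cv2.DIST_HUBER,0,.1,.01).ravel()
    t=(P[:,:2]-[x,y])@[vx,vy]; print(n,"yaw",round(float(np.arctan(vy/vx)),4),"mid",np.round(np.array([x,y])+[vx*(t.max()+t.min())/2,vy*(t.max()+t.min())/2],1),"len",round(np.ptp(t),1))
P=reg(180,268,208,236,62,78);rect(P,"back");line(P,"back")
P=reg(180,245,262,288,43,58);rect(P,"div");line(P,"div")
P=reg(135,235,330,425,84,96);rect(P,"drawer sides top")
for n,r in(("far",(135,180)),("near",(195,235))):
    Q=reg(*r,330,425,86,95);rect(Q,n);
    Q=Q[Q[:,1]>np.nanpercentile(Q[:,1],3)];line(Q,n)
P=reg(165,205,350,400,5,25);rect(P,"bottom")
for n,r in(("tin",(118,162,282,320,95,125)),("jar",(200,240,112,146,70,100)),("mug",(240,285,112,165,85,115)),("front",(130,230,415,450,105,120)),("screwd",(258,295,180,222,8,60))):rect(reg(*r),n)
# scene camera
A=S.reshape(-1,3)
b=A[(A[:,2]>62)&(A[:,2]<78)&(abs(A[:,0]-400)<250)&(abs(A[:,1]-360)<40)]
if len(b)>5: rect(b,"back-scene")
E
```

```text
back 361 c [464.4 350. ] sz 12.4 175.6 ang 88.34 z [66.9 70.2 73.1]
back yaw -0.0328 mid [464.4 349.7] len 175.6
div 236 c [483.2 210.5] sz 12.0 120.7 ang 84.53 z [46.5 49.9 53.4]
div yaw -0.0874 mid [483.3 210.8] len 120.6
drawer sides top 1015 c [518.8 -69.7] sz 192.4 206.4 ang 86.7 z [85.9 89.9 93. ]
far 558 c [562.2 -75.1] sz 106.8 192.8 ang 0.51 z [86.7 90.1 93.1]
far yaw 1.3825 mid [598.5 -77.2] len 196.9
near 353 c [424.8 -63.5] sz 54.5 187.5 ang 11.46 z [86.7 90.  92.8]
near yaw 1.5203 mid [422.1 -52.6] len 169.4
bottom 1991 c [527.4 -61.2] sz 135.6 108.1 ang 82.23 z [10.6 13.9 17.3]
tin 711 c [657.3 123.2] sz 72.4 73.9 ang 81.3 z [102.7 107.  110.6]
jar 569 c [501.2 571.9] sz 63.0 62.8 ang 34.47 z [81.4 85.2 88.4]
mug 316 c [395.4 565.7] sz 99.0 77.2 ang 76.24 z [ 87.3  97.2 102.3]
front 726 c [ 506.4 -170.9] sz 20.2 224.9 ang 86.5 z [107.  111.3 114.6]
screwd 419 c [358.1 423.9] sz 121.2 25.6 ang 47.79 z [15.  23.1 27.7]
back-scene 227 c [462.3 350.8] sz 13.8 177.9 ang 88.45 z [62.7 69.1 70.9]
```

```bash
python3 - <<'E'
import cv2
a=cv2.imread("pics/top0.png")[130:270,200:450]
cv2.imwrite("pics/crop0.png",cv2.resize(a,None,fx=3.2,fy=3.2,interpolation=cv2.INTER_CUBIC))
E
```

```text
(no output)
```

View pics/crop0.png

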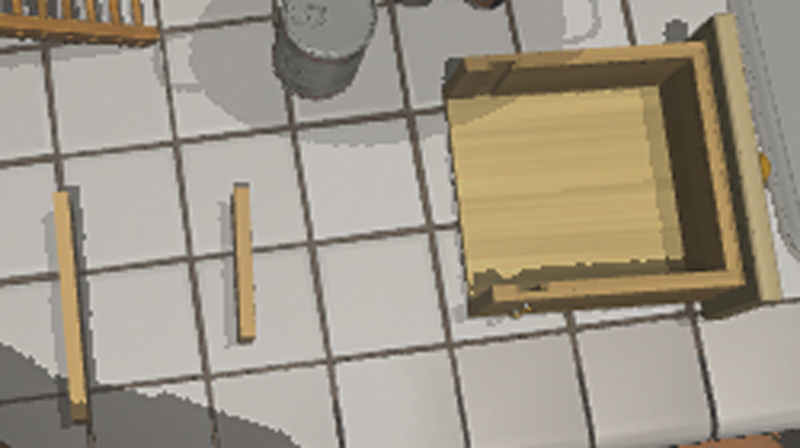

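The crop confirms the layout. The housings' mouths are visible at crop px (500,75) on the far side and (530,290) on the near side. I'll fit the drawer pose with a template of the side tops.

```bash
cat >> h.py <<'E'
from scipy.optimize import differential_evolution
def rays(s,z):
    h,w=s["depth"].shape; f=h/2/np.tan(np.radians(s["fov_y"])/2); R=np.array(s["R"]); t=np.array(s["t"]); C=-R.T@t
    v,u=np.mgrid[:h,:w]; D=np.dstack([(u-s["cx"])/f,(v-s["cy"])/f,np.ones((h,w))])@R
    return C+D*((z-C[2])/D[...,2])[...,None]
def box(p,x0,x1,y0,y1): return np.maximum(abs(p[:,0]-(x0+x1)/2)-(x1-x0)/2,abs(p[:,1]-(y0+y1)/2)-(y1-y0)/2)
def fit_drawer(s,W):
    G=rays(s,90).reshape(-1,3)[:,:2]; z=W[...,2].reshape(-1)
    m=(abs(G[:,0]-517)<135)&(G[:,1]>-90)&(G[:,1]<70)&(~np.isnan(z)); G=G[m]; L=((z[m]>83)&(z[m]<98)).astype(float)
    def cost(q):
        x,y,a,rear=q; c,s_=np.cos(a),np.sin(a); d=G-[x,y]; p=np.c_[d[:,0]*c+d[:,1]*s_,-d[:,0]*s_+d[:,1]*c]
        sd=np.minimum(box(p,-97,-85,-300,rear),box(p,85,97,-300,rear)); n=box(p,-91,91,-12.5,12.5)
        sd=np.maximum(sd,-n); return np.mean((1/(1+np.exp(np.clip(sd/.8,-30,30)))-L)**2)
    r=differential_evolution(cost,[(500,535),(-40,40),(-.12,.02),(15,50)],seed=1,maxiter=200,tol=1e-6)
    return r.x,r.fun
E
python3 - <<'E'
from h import *
for i in range(3):
    s,W=snap("top"); r,f=fit_drawer(s,W); print(np.round(r,4),round(f,4))
E
```

```text
[ 5.164084e+02 -1.152400e+00 -5.690000e-02  2.858240e+01] 0.0083
[ 5.164943e+02 -1.263300e+00 -5.890000e-02  2.865730e+01] 0.0087
[ 5.163197e+02 -1.361400e+00 -5.760000e-02  2.878850e+01] 0.0081
```

Emit:
apply_moves(
  steps=[
    {"x":-1,"y":1,"z":0,"wz":-0.1,"fingers":1},
    {"x":-1,"y":1,"z":0,"wz":-0.216,"fingers":1},
    {"x":-1,"y":1,"z":0,"wz":-0.216,"fingers":1},
    {"x":-1,"y":1,"z":0,"wz":-0.216,"fingers":1},
  ],
)

```text
validation failed for argument at $.st...
```

Emit:
apply_moves(
  steps=[
    {"x":-1.0,"y":1.0,"z":0.0,"wx":0.0,"wy":0.0,"wz":-0.1,"fingers":1.0},
    {"x":-1.0,"y":1.0,"z":0.0,"wx":0.0,"wy":0.0,"wz":-0.216,"fingers":1.0},
    {"x":-1.0,"y":1.0,"z":0.0,"wx":0.0,"wy":0.0,"wz":-0.216,"fingers":1.0},
    {"x":-1.0,"y":1.0,"z":0.0,"wx":0.0,"wy":0.0,"wz":-0.216,"fingers":1.0},
  ],
)

```text
time_s: 0.58
position: [318.3, 582.2, 205.7]
orientation: [3.141, 0.001, 3.108]
ft_force: [-0.8, -0.4, -1.0]
width: 85.6
finger_force: 0.0
```

```bash
cat >> h.py <<'E'
def avg(n,k):
    S=[robot.snapshot(n) for _ in range(k)]; s=S[0]; s["depth"]=np.median([q["depth"] for q in S],0); return s,cloud(s)
def go(x,y,z,yaw,home=None):
    """units of move from the current measured pose, tool vertical"""
    st=robot.get_state(); p=np.array(st["position"]); o=st["orientation"][2]
    d=(np.array([x,y,z])-p); c,s_=np.cos(o),np.sin(o)
    print("pose",np.round(p,1),np.round(st["orientation"],4),"t",round(st["time_s"],2),"-> x %.3f y %.3f z %.3f wz %.4f"%((d[0]*c+d[1]*s_)/80,(d[0]*s_-d[1]*c)/80,-d[2]/80,-((yaw-o+np.pi)%(2*np.pi)-np.pi)/(np.pi/2)))
E
python3 - <<'E'
from h import *
go(464,350,207,3.109)
s,W=avg("top",10)
np.save("avg.npy",W)
G=rays(s,90); z=W[...,2]
a=-.058;d=G[...,:2]-[516.4,-1.2]; p=np.dstack([d[...,0]*np.cos(a)+d[...,1]*np.sin(a),-d[...,0]*np.sin(a)+d[...,1]*np.cos(a)])
# profile of height along y at the inner 6 mm strip of each side (groove) and outer strip
for n,x0,x1 in(("a in",-90.5,-86),("b in",86,90.5),("a out",-96,-92),("b out",92,96)):
    m=(p[...,0]>x0)&(p[...,0]<x1)&(abs(p[...,1])<36); o=np.argsort(p[m][:,1]); print(n,[(round(u),round(v)) for u,v in zip(p[m][o,1],z[m][o])])
for y0,y1 in((-60,-30),):
    m=(p[...,1]>y0)&(p[...,1]<y1)&(abs(abs(p[...,0])-91)<14)
    b=np.round(p[m][:,0]*1).astype(int)
    print([(k,round(float(np.median(z[m][b==k])))) for k in np.unique(b)])
E
```

```text
pose [318.3 582.2 205.7] [3.1415e+00 1.5000e-03 3.1077e+00] t 0.58 -> x -1.918 y -2.839 z -0.016 wz -0.0008
a in [(-34, 91), (-34, 90), (-32, 90), (-31, 88), (-29, 90), (-29, 91), (-27, 90), (-24, 88), (-22, 90), (-22, 90), (-19, 90), (-19, 89), (-17, 89), (-17, 90), (-15, 88), (-14, 89), (-12, 88), (-12, 88), (-10, 86), (-9, 85), (-7, 82), (-7, 79), (-5, 73), (-5, 73), (-3, 14), (-2, 62), (0, 13), (0, 14), (2, 15), (3, 15), (5, 16), (5, 13), (7, 87), (10, 89), (12, 90), (12, 89), (15, 90), (15, 91), (17, 90), (17, 90), (19, 90), (20, 91), (22, 90), (22, 91), (24, 88), (24, 91), (27, 89), (27, 90), (29, 86), (29, 83), (31, 75), (32, 75), (34, 14), (34, 64)]
b in [(-35, 90), (-35, 90), (-33, 92), (-32, 89), (-30, 90), (-30, 90), (-28, 91), (-27, 89), (-25, 90), (-25, 90), (-23, 91), (-22, 92), (-20, 89), (-20, 91), (-18, 91), (-17, 91), (-15, 90), (-15, 90), (-13, 89), (-12, 87), (-10, 87), (-10, 85), (-7, 82), (-5, 79), (-2, 80), (0, 80), (3, 79), (3, 73), (5, 81), (5, 72), (8, 87), (8, 87), (10, 90), (10, 90), (13, 90), (13, 90), (15, 91), (15, 91), (17, 91), (18, 88), (20, 91), (20
[... 1565 characters left out ...]
.int64(-82), 14), (np.int64(-81), 14), (np.int64(-80), 14), (np.int64(-79), 14), (np.int64(-78), 14), (np.int64(-77), 14), (np.int64(77), 62), (np.int64(78), 65), (np.int64(79), 70), (np.int64(80), 72), (np.int64(81), 75), (np.int64(82), 79), (np.int64(83), 82), (np.int64(84), 86), (np.int64(85), 88), (np.int64(86), 90), (np.int64(87), 90), (np.int64(88), 89), (np.int64(89), 90), (np.int64(90), 90), (np.int64(91), 90), (np.int64(92), 90), (np.int64(93), 90), (np.int64(94), 91), (np.int64(95), 90), (np.int64(96), 90), (np.int64(97), 91), (np.int64(98), 0), (np.int64(99), 1), (np.int64(100), 0), (np.int64(101), 0), (np.int64(102), 0), (np.int64(103), 0), (np.int64(104), 0), (np.int64(105), 0)]
```

Emit:
apply_moves(
  steps=[
    {"x":-0.96,"y":-1.0,"z":0.0,"wx":0.0,"wy":0.0,"wz":0.0,"fingers":0.2},
    {"x":-0.96,"y":-1.0,"z":0.0,"wx":0.0,"wy":0.0,"wz":0.0,"fingers":0.2},
    {"x":-0.96,"y":-1.0,"z":0.0,"wx":0.0,"wy":0.0,"wz":0.0,"fingers":0.2},
    {"x":-0.96,"y":-1.0,"z":0.0,"wx":0.0,"wy":0.0,"wz":0.0,"fingers":0.2},
  ],
)

```text
time_s: 1.42
position: [390.2, 494.9, 208.3]
orientation: [-3.141, 0.002, 3.103]
ft_force: [-0.2, 1.4, 0.8]
width: 50.9
finger_force: 0.0
```

Emit:
apply_moves(
  steps=[
    {"x":-0.96,"y":-1.0,"z":0.0,"wx":0.0,"wy":0.0,"wz":0.0,"fingers":0.2},
    {"x":-0.96,"y":-1.0,"z":0.0,"wx":0.0,"wy":0.0,"wz":0.0,"fingers":0.2},
    {"x":-0.96,"y":-1.0,"z":0.0,"wx":0.0,"wy":0.0,"wz":0.0,"fingers":0.2},
    {"x":-0.96,"y":-1.0,"z":0.0,"wx":0.0,"wy":0.0,"wz":0.0,"fingers":0.2},
  ],
)

```text
time_s: 1.75
position: [464.2, 412.6, 208.1]
orientation: [-3.141, 0.002, 3.103]
ft_force: [0.5, -0.2, 0.7]
width: 51.1
finger_force: 0.0
```

Emit:
apply_moves(
  steps=[
    {"x":0.0,"y":-0.84,"z":0.0,"wx":0.0,"wy":0.0,"wz":0.0,"fingers":0.2},
    {"x":0.0,"y":-0.84,"z":0.0,"wx":0.0,"wy":0.0,"wz":0.0,"fingers":0.2},
    {"x":0.0,"y":-0.84,"z":0.0,"wx":0.0,"wy":0.0,"wz":0.0,"fingers":0.2},
    {"x":0.0,"y":-0.84,"z":0.0,"wx":0.0,"wy":0.0,"wz":0.0,"fingers":0.2},
  ],
)

```text
time_s: 2.08
position: [458.6, 348.6, 208.4]
orientation: [3.141, 0.0, 3.107]
ft_force: [-0.4, 0.5, 0.3]
width: 51.5
finger_force: 0.0
```

```bash
python3 -c "
from h import *
go(464,350,36,3.109)
s=robot.get_state();print(s['width'],s['ft_force'],s['qpos'])"
```

```text
pose [458.6 348.6 208.4] [3.1405e+00 4.0000e-04 3.1068e+00] t 2.08 -> x -0.067 y 0.020 z 2.155 wz -0.0014
51.47667243397932 [-0.41347771  0.54793253  0.27644577] [5.10266767e-01 3.14200610e-01 4.89859659e-02 1.30470444e+00
 6.96841873e-04 5.45052436e-01]
```

Emit:
apply_moves(
  steps=[
    {"x":-0.067,"y":0.02,"z":0.4,"wx":0.0,"wy":0.0,"wz":0.0,"fingers":0.2},
    {"x":-0.067,"y":0.02,"z":0.8,"wx":0.0,"wy":0.0,"wz":0.0,"fingers":0.2},
    {"x":-0.067,"y":0.02,"z":1.0,"wx":0.0,"wy":0.0,"wz":0.0,"fingers":0.2},
    {"x":-0.067,"y":0.02,"z":1.0,"wx":0.0,"wy":0.0,"wz":0.0,"fingers":0.2},
    {"x":-0.067,"y":0.02,"z":1.0,"wx":0.0,"wy":0.0,"wz":0.0,"fingers":0.2},
  ],
)

```text
time_s: 2.5
position: [463.4, 351.2, 127.3]
orientation: [-3.141, -0.002, 3.11]
ft_force: [-1.0, -0.1, 0.2]
width: 51.6
finger_force: 0.0
```

```bash
python3 -c "
from h import *
go(464,350,36,3.109); s,W=avg('top',4); go(464,350,36,3.109)
cv2.imwrite('pics/top1.png',s['img'][:,:,::-1])
A=W[170:280,150:260].reshape(-1,3); A=A[(A[:,2]>62)&(A[:,2]<78)&(abs(A[:,1]-350)<14)]; print(cv2.minAreaRect(A[:,:2].astype(np.float32)),len(A))"
```

```text
pose [463.4 351.2 127.3] [-3.1411e+00 -1.6000e-03  3.1097e+00] t 2.5 -> x -0.008 y -0.015 z 1.141 wz 0.0004
pose [465.5 351.3 129.8] [3.1396e+00 3.0000e-03 3.1087e+00] t 2.7 -> x 0.018 y -0.017 z 1.172 wz -0.0002
((0.0, 0.0), (0.0, 0.0), 0.0) 0
```

Emit:
apply_moves(
  steps=[
    {"x":0.0,"y":-0.015,"z":0.35,"wx":0.0,"wy":0.0,"wz":0.0,"fingers":0.2},
    {"x":0.0,"y":-0.015,"z":0.65,"wx":0.0,"wy":0.0,"wz":0.0,"fingers":0.2},
    {"x":0.0,"y":-0.015,"z":0.9,"wx":0.0,"wy":0.0,"wz":0.0,"fingers":0.2},
    {"x":0.0,"y":-0.015,"z":1.0,"wx":0.0,"wy":0.0,"wz":0.0,"fingers":0.2},
    {"x":0.0,"y":-0.015,"z":1.0,"wx":0.0,"wy":0.0,"wz":0.0,"fingers":0.2},
  ],
)

```text
time_s: 3.12
position: [463.5, 348.5, 46.8]
orientation: [-3.141, -0.002, 3.108]
ft_force: [0.0, -0.6, -0.1]
width: 51.3
finger_force: 0.0
```

Emit:
apply_moves(
  steps=[
    {"x":0.0,"y":0.0,"z":0.15,"wx":0.0,"wy":0.0,"wz":0.0,"fingers":0.2},
    {"x":0.0,"y":0.0,"z":0.15,"wx":0.0,"wy":0.0,"wz":0.0,"fingers":0.0},
    {"x":0.0,"y":0.0,"z":0.15,"wx":0.0,"wy":0.0,"wz":0.0,"fingers":-0.3},
    {"x":0.0,"y":0.0,"z":0.15,"wx":0.0,"wy":0.0,"wz":0.0,"fingers":-0.6},
    {"x":0.0,"y":0.0,"z":0.15,"wx":0.0,"wy":0.0,"wz":0.0,"fingers":-1.0},
    {"x":0.0,"y":0.0,"z":0.15,"wx":0.0,"wy":0.0,"wz":0.0,"fingers":-1.0},
    {"x":0.0,"y":0.0,"z":0.15,"wx":0.0,"wy":0.0,"wz":0.0,"fingers":-1.0},
    {"x":0.0,"y":0.0,"z":0.15,"wx":0.0,"wy":0.0,"wz":0.0,"fingers":-1.0},
  ],
  grip_force=60,
)

```text
time_s: 3.78
position: [465.4, 349.7, 37.5]
orientation: [3.14, 0.002, 3.108]
ft_force: [-1.6, 0.6, 6.8]
width: 10.0
finger_force: 60.4
```

```bash
python3 -c "
from h import *
go(464,350,36,3.109)
s=robot.get_state();print(s['width'],s['ft_force'],s['moment'],s['finger_force'])"
```

```text
pose [465.4 349.7  37.5] [3.1398e+00 2.5000e-03 3.1082e+00] t 3.78 -> x 0.018 y 0.004 z 0.019 wz -0.0005
10.014481298194651 [-1.55843877  0.64267055  6.76403701] [0.02643988 0.15435369 0.06819587] 60.35672664642334
```

Emit:
apply_moves(
  steps=[
    {"x":0.0,"y":0.0,"z":-0.15,"wx":0.0,"wy":0.0,"wz":0.0,"fingers":-1.0},
    {"x":0.0,"y":0.0,"z":-0.4,"wx":0.0,"wy":0.0,"wz":0.0,"fingers":-1.0},
    {"x":0.0,"y":0.0,"z":-0.7,"wx":0.0,"wy":0.0,"wz":0.0,"fingers":-1.0},
    {"x":0.0,"y":0.0,"z":-1.0,"wx":0.0,"wy":0.0,"wz":0.0,"fingers":-1.0},
    {"x":0.0,"y":0.0,"z":-1.0,"wx":0.0,"wy":0.0,"wz":0.0,"fingers":-1.0},
  ],
)

```text
time_s: 4.2
position: [466.9, 350.4, 120.8]
orientation: [3.138, 0.007, 3.108]
ft_force: [1.2, 0.3, -0.9]
width: 10.0
finger_force: 59.4
```

Emit:
apply_moves(
  steps=[
    {"x":0.0,"y":0.0,"z":-0.35,"wx":0.0,"wy":0.0,"wz":0.0,"fingers":-1.0},
    {"x":-0.15,"y":0.3,"z":-0.4,"wx":0.0,"wy":0.0,"wz":0.0,"fingers":-1.0},
    {"x":-0.15,"y":0.7,"z":-0.4,"wx":0.0,"wy":0.0,"wz":0.0,"fingers":-1.0},
    {"x":-0.15,"y":1.0,"z":-0.4,"wx":0.0,"wy":0.0,"wz":0.0,"fingers":-1.0},
    {"x":-0.15,"y":1.0,"z":-0.4,"wx":0.0,"wy":0.0,"wz":0.0,"fingers":-1.0},
    {"x":-0.15,"y":1.0,"z":-0.4,"wx":0.0,"wy":0.0,"wz":0.0,"fingers":-1.0},
  ],
)

```text
time_s: 4.7
position: [478.4, 429.1, 146.2]
orientation: [-3.14, -0.001, 3.11]
ft_force: [-0.2, -0.9, -2.5]
width: 9.7
finger_force: 59.4
```

```bash
python3 -c "
from h import *
go(516.4,-2.5,147,3.0836)
s,W=snap('scene');cv2.imwrite('pics/scene1.png',s['img'][:,:,::-1])
s=robot.get_state();print(s['width'],s['ft_force'],s['moment'],s['finger_force'])"
```

```text
pose [478.4 429.1 146.2] [-3.1403e+00 -1.4000e-03  3.1099e+00] t 4.7 -> x -0.646 y -5.377 z -0.009 wz 0.0168
10.10421680569306 [-0.01336736 -0.68008823 -1.49484628] [-0.02650319  0.02198364  0.02950966] 59.40506100654602
```

View pics/scene1.png

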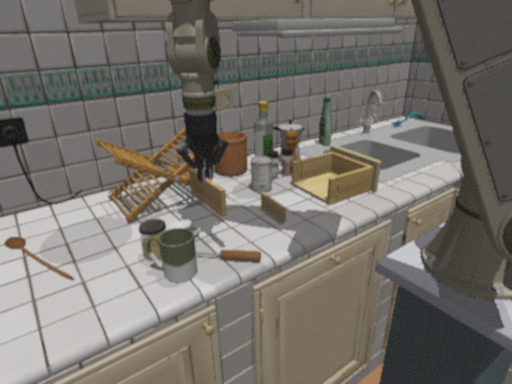

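The picture shows the back held level at about px (205,190). My y step had the wrong sign, but it hit nothing. Now I carry it to the drawer.

Emit:
apply_moves(
  steps=[
    {"x":0.0,"y":-0.3,"z":-0.1,"wx":0.0,"wy":0.0,"wz":0.0,"fingers":-1.0},
    {"x":-0.1,"y":-0.7,"z":-0.2,"wx":0.0,"wy":0.0,"wz":0.0,"fingers":-1.0},
    {"x":-0.13,"y":-1.0,"z":-0.2,"wx":0.0,"wy":0.0,"wz":0.0,"fingers":-1.0},
  ],
)

```text
time_s: 5.0
position: [487.2, 346.0, 164.5]
orientation: [-3.141, 0.001, 3.108]
ft_force: [1.3, 0.4, -1.8]
width: 9.8
finger_force: 59.4
```

Emit:
apply_moves(
  steps=[
    {"x":-0.06,"y":-0.4,"z":0.0,"wx":0.0,"wy":0.0,"wz":0.0,"fingers":-1.0},
    {"x":-0.13,"y":-0.8,"z":0.0,"wx":0.0,"wy":0.0,"wz":0.0,"fingers":-1.0},
    {"x":-0.13,"y":-1.0,"z":0.0,"wx":0.0,"wy":0.0,"wz":0.0,"fingers":-1.0},
  ],
)

```text
time_s: 5.25
position: [494.3, 263.5, 163.5]
orientation: [-3.14, -0.0, 3.105]
ft_force: [-0.7, -0.0, -1.3]
width: 9.8
finger_force: 59.4
```

Emit:
apply_moves(
  steps=[
    {"x":-0.06,"y":-0.4,"z":0.0,"wx":0.0,"wy":0.0,"wz":0.0,"fingers":-1.0},
    {"x":-0.13,"y":-0.8,"z":0.0,"wx":0.0,"wy":0.0,"wz":0.0,"fingers":-1.0},
    {"x":-0.13,"y":-1.0,"z":0.0,"wx":0.0,"wy":0.0,"wz":0.0,"fingers":-1.0},
  ],
)

```text
time_s: 5.5
position: [501.8, 183.4, 163.4]
orientation: [-3.14, -0.0, 3.105]
ft_force: [-0.2, 1.0, -1.4]
width: 9.9
finger_force: 59.4
```

Emit:
apply_moves(
  steps=[
    {"x":-0.06,"y":-0.4,"z":0.0,"wx":0.0,"wy":0.0,"wz":0.0,"fingers":-1.0},
    {"x":-0.13,"y":-0.8,"z":0.0,"wx":0.0,"wy":0.0,"wz":0.0,"fingers":-1.0},
    {"x":-0.13,"y":-1.0,"z":0.0,"wx":0.0,"wy":0.0,"wz":0.0,"fingers":-1.0},
  ],
)

```text
time_s: 5.75
position: [509.5, 103.3, 163.5]
orientation: [-3.14, -0.0, 3.105]
ft_force: [0.1, -0.0, -1.3]
width: 9.7
finger_force: 59.4
```

Emit:
apply_moves(
  steps=[
    {"x":-0.06,"y":-0.4,"z":0.0,"wx":0.0,"wy":0.0,"wz":0.0,"fingers":-1.0},
    {"x":-0.13,"y":-0.7,"z":0.0,"wx":0.0,"wy":0.0,"wz":0.017,"fingers":-1.0},
    {"x":-0.13,"y":-0.9,"z":0.0,"wx":0.0,"wy":0.0,"wz":0.017,"fingers":-1.0},
    {"x":-0.13,"y":-1.0,"z":0.0,"wx":0.0,"wy":0.0,"wz":0.017,"fingers":-1.0},
    {"x":-0.13,"y":-1.0,"z":0.0,"wx":0.0,"wy":0.0,"wz":0.017,"fingers":-1.0},
    {"x":-0.13,"y":-1.0,"z":0.0,"wx":0.0,"wy":0.0,"wz":0.017,"fingers":-1.0},
  ],
)

```text
time_s: 6.25
position: [516.9, 26.7, 163.6]
orientation: [3.141, -0.001, 3.08]
ft_force: [0.1, -0.5, -1.2]
width: 10.1
finger_force: 59.4
```

```bash
python3 -c "
from h import *
go(516.4,-2.5,147,3.0836)
s,W=avg('top',6);cv2.imwrite('pics/top2.png',cv2.resize(s['img'][120:260,270:450,::-1],None,fx=4,fy=4,interpolation=cv2.INTER_CUBIC))
go(516.4,-2.5,147,3.0836)
s=robot.get_state();print(s['width'],s['ft_force'],s['moment'],s['finger_force'])
np.save('top2.npy',W)"
```

```text
pose [516.9  26.7 163.6] [ 3.1410e+00 -7.0000e-04  3.0801e+00] t 6.25 -> x -0.017 y -0.365 z 0.208 wz -0.0023
pose [517.5  27.8 163.8] [3.1414 0.     3.0829] t 6.55 -> x -0.008 y -0.380 z 0.210 wz -0.0005
9.79915493960237 [-0.66103509 -0.22546722 -1.11032628] [-0.00083365 -0.03656413  0.02137439] 59.43836510181427
```

View pics/top2.png

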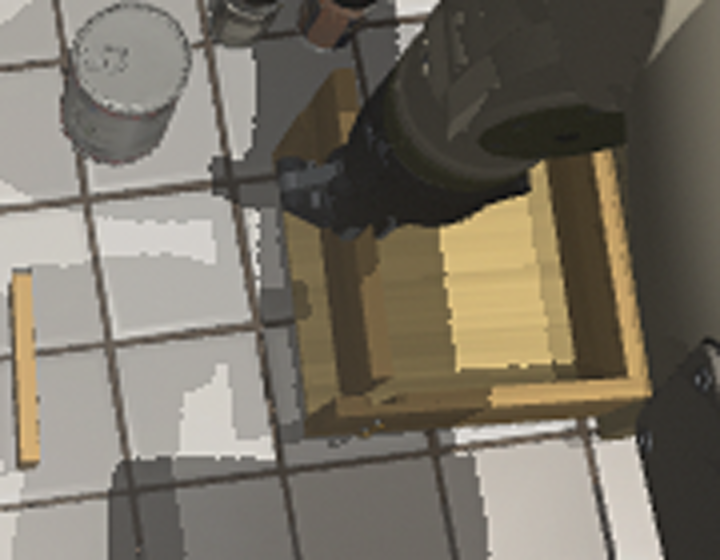

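The board is over the drawer's rear at crop px (280,90)–(340,430), with the gripper hiding its middle. I'll measure its face and ends from depth.

```bash
cat >> h.py <<'E'
def held(W,tcp,h=35,show=True):
    "pose of the held board relative to the TCP-predicted pose; a=-0.058 frame"
    a=-.058; d=W.reshape(-1,3)-[tcp[0],tcp[1],0]; p=np.c_[d[:,0]*np.cos(a)+d[:,1]*np.sin(a),-d[:,0]*np.sin(a)+d[:,1]*np.cos(a),d[:,2]-(tcp[2]-h)]
    m=(abs(p[:,0])<105)&(abs(p[:,0])>28)&(abs(p[:,1])<18)&(p[:,2]>-8)&(p[:,2]<82)
    q=p[m]; f=q[(q[:,2]>10)&(q[:,2]<62)&(abs(q[:,0])<82)]
    A=np.c_[f[:,0],f[:,2]-35,np.ones(len(f))]; k=np.ones(len(f),bool)
    for _ in range(4):
        c=np.linalg.lstsq(A[k],f[k,1],rcond=None)[0]; r=f[:,1]-A@c; k=abs(r)<3
    print("n",len(q),k.sum(),"face yaw err %.4f tilt %.4f face y at mid %.2f (expect 6)"%tuple(c))
    b=np.abs(q[:,1]-np.c_[q[:,0],q[:,2]-35,np.ones(len(q))]@c)<4; g=q[b]
    mid=g[(g[:,2]>12)&(g[:,2]<60)]; print("x ends",np.round(np.percentile(mid[:,0],[0,1,99,100]),1))
    for s in(-1,1):
        e=g[(g[:,0]*s>35)&(g[:,0]*s<80)]; print("side",s,"z",np.round(np.percentile(e[:,2],[1,3,97,99]),1), len(e))
    t=q[(q[:,2]>66)&(q[:,2]<76)]; print("top",len(t), np.round(np.percentile(t[:,1],[5,50,95]),1) if len(t) else '', np.round(np.percentile(t[:,0],[0,100]),1) if len(t) else '')
    return q
E
python3 -c "
from h import *
q=held(np.load('top2.npy'),(517.3,27.5,163.7))
s,W=avg('scene',5); print(robot.get_state()['position']); held(W,(517.3,27.5,163.7))
"
```

```text
n 621 247 face yaw err 0.0012 tilt -0.0096 face y at mid 6.07 (expect 6)
x ends [-89.4 -89.3  86.6  88. ]
side -1 z [-1.8  0.6 68.5 68.8] 207
side 1 z [-1.2  0.7 68.3 68.9] 143
top 236 [-5.3  0.5  5.5] [-89.3  87. ]
[517.62951009  27.24224273 163.76082913]
n 654 367 face yaw err 0.0013 tilt -0.0111 face y at mid 6.24 (expect 6)
x ends [-90.2 -90.   84.6  89.2]
side -1 z [-1.7 -0.7 66.8 67.5] 232
side 1 z [-2.3 -0.2 66.7 67.1] 183
top 55 [-5.6  1.5  6.5] [-89.6  86.1]
```

Emit:
apply_moves(
  steps=[
    {"x":-0.01,"y":-0.2,"z":0.0,"wx":0.0,"wy":0.0,"wz":0.0,"fingers":-1.0},
    {"x":-0.018,"y":-0.375,"z":0.1,"wx":0.0,"wy":0.0,"wz":0.0,"fingers":-1.0},
    {"x":-0.018,"y":-0.375,"z":0.25,"wx":0.0,"wy":0.0,"wz":0.0,"fingers":-1.0},
    {"x":-0.018,"y":-0.375,"z":0.35,"wx":0.0,"wy":0.0,"wz":0.0,"fingers":-1.0},
    {"x":-0.018,"y":-0.375,"z":0.4,"wx":0.0,"wy":0.0,"wz":0.0,"fingers":-1.0},
    {"x":-0.018,"y":-0.375,"z":0.4,"wx":0.0,"wy":0.0,"wz":0.0,"fingers":-1.0},
    {"x":-0.018,"y":-0.375,"z":0.4,"wx":0.0,"wy":0.0,"wz":0.0,"fingers":-1.0},
  ],
  grip_force=90,
)

```text
time_s: 7.38
position: [517.1, -2.7, 131.7]
orientation: [3.141, -0.001, 3.082]
ft_force: [-0.5, 0.4, -2.2]
width: 8.7
finger_force: 92.0
```

```bash
python3 -c "
from h import *
s,W=avg('top',6);cv2.imwrite('pics/top3.png',cv2.resize(s['img'][120:260,270:450,::-1],None,fx=4,fy=4,interpolation=cv2.INTER_CUBIC))
go(517.2,-2.5,127,3.0836)
s=robot.get_state();print(s['width'],s['ft_force'],s['moment'],s['finger_force'])
held(W,(516.4,-2.5,s['position'][2]))
"
```

```text
pose [517.6  -3.  132.3] [-3.1416e+00  9.0000e-04  3.0816e+00] t 7.68 -> x 0.005 y 0.006 z 0.066 wz -0.0013
8.724854919935709 [-0.13158729 -0.20922288 -1.22808091] [ 0.01282898 -0.02173384  0.00169035] 91.99891090393066
n 687 250 face yaw err 0.0005 tilt -0.0076 face y at mid 5.67 (expect 6)
x ends [-87.9 -87.9  87.4  88.6]
side -1 z [-1.1  0.3 68.2 68.4] 204
side 1 z [ 0.4  2.9 68.4 68.5] 145
top 229 [-6.   0.1  5.4] [-87.6  88.7]
```

View pics/top3.png

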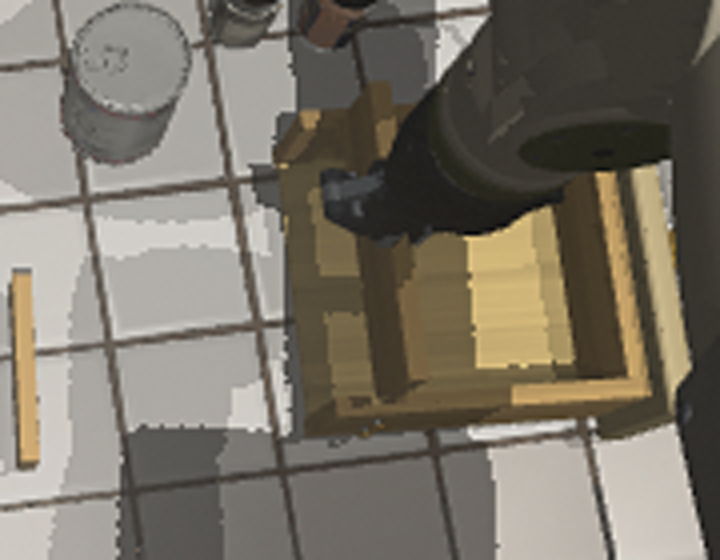

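The board stands centred above the housings at crop px (375,90)–(390,400), with its underside about 7 mm above the mouths. I lower it gently.

Emit:
apply_moves(
  steps=[
    {"x":0.0,"y":0.0,"z":0.06,"wx":0.0,"wy":0.0,"wz":0.0,"fingers":-1.0},
    {"x":0.0,"y":0.0,"z":0.11,"wx":0.0,"wy":0.0,"wz":0.0,"fingers":-1.0},
    {"x":0.0,"y":0.0,"z":0.15,"wx":0.0,"wy":0.0,"wz":0.0,"fingers":-1.0},
    {"x":0.0,"y":0.0,"z":0.15,"wx":0.0,"wy":0.0,"wz":0.0,"fingers":-1.0},
  ],
)

```text
time_s: 8.02
position: [516.5, -3.0, 118.7]
orientation: [3.141, -0.002, 3.081]
ft_force: [-0.1, -0.1, -1.5]
width: 8.9
finger_force: 92.0
```

Emit:
apply_moves(
  steps=[
    {"x":0.0,"y":0.0,"z":0.04,"wx":0.0,"wy":0.0,"wz":0.0,"fingers":-1.0},
    {"x":0.0,"y":0.0,"z":0.08,"wx":0.0,"wy":0.0,"wz":0.0,"fingers":-1.0},
    {"x":0.0,"y":0.0,"z":0.1,"wx":0.0,"wy":0.0,"wz":0.0,"fingers":-1.0},
    {"x":0.0,"y":0.0,"z":0.1,"wx":0.0,"wy":0.0,"wz":0.0,"fingers":-1.0},
  ],
)

```text
time_s: 8.35
position: [516.9, -3.1, 111.2]
orientation: [3.141, -0.001, 3.081]
ft_force: [-0.4, 0.3, -0.9]
width: 9.1
finger_force: 92.0
```

```bash
python3 -c "
from h import *
s,W=avg('top',4)
go(517.2,-2.5,70,3.0836)
s=robot.get_state();print(s['width'],s['ft_force'],s['moment'],s['finger_force'])
held(W,(516.4,-2.5,s['position'][2]))
"
```

```text
pose [517.4  -3.1 111.9] [3.1415e+00 3.0000e-04 3.0814e+00] t 8.55 -> x 0.003 y 0.007 z 0.524 wz -0.0014
8.891776454031325 [ 0.48970265 -0.28855682 -1.76937113] [ 0.01413818  0.04882832 -0.02369573] 91.99790239334106
n 711 240 face yaw err -0.0004 tilt -0.0085 face y at mid 5.41 (expect 6)
x ends [-96.2 -95.8  93.8  96.6]
side -1 z [-1.9 -0.1 68.2 68.8] 192
side 1 z [-0.5  2.2 67.6 68. ] 144
top 195 [-6.  -0.4  5. ] [-88.2  88.1]
```

Emit:
apply_moves(
  steps=[
    {"x":0.0,"y":0.0,"z":0.05,"wx":0.0,"wy":0.0,"wz":0.0,"fingers":-1.0},
    {"x":0.0,"y":0.0,"z":0.1,"wx":0.0,"wy":0.0,"wz":0.0,"fingers":-1.0},
    {"x":0.0,"y":0.0,"z":0.15,"wx":0.0,"wy":0.0,"wz":0.0,"fingers":-1.0},
    {"x":0.0,"y":0.0,"z":0.2,"wx":0.0,"wy":0.0,"wz":0.0,"fingers":-1.0},
    {"x":0.0,"y":0.0,"z":0.25,"wx":0.0,"wy":0.0,"wz":0.0,"fingers":-1.0},
    {"x":0.0,"y":0.0,"z":0.25,"wx":0.0,"wy":0.0,"wz":0.0,"fingers":-1.0},
  ],
)

```text
time_s: 9.05
position: [516.5, -3.0, 90.6]
orientation: [3.141, -0.002, 3.081]
ft_force: [0.1, 0.1, -1.1]
width: 8.6
finger_force: 92.0
```

Emit:
apply_moves(
  steps=[
    {"x":0.0,"y":0.0,"z":0.05,"wx":0.0,"wy":0.0,"wz":0.0,"fingers":-1.0},
    {"x":0.0,"y":0.0,"z":0.1,"wx":0.0,"wy":0.0,"wz":0.0,"fingers":-1.0},
    {"x":0.0,"y":0.0,"z":0.15,"wx":0.0,"wy":0.0,"wz":0.0,"fingers":-1.0},
    {"x":0.0,"y":0.0,"z":0.2,"wx":0.0,"wy":0.0,"wz":0.0,"fingers":-1.0},
    {"x":0.0,"y":0.0,"z":0.25,"wx":0.0,"wy":0.0,"wz":0.0,"fingers":-1.0},
    {"x":0.0,"y":0.0,"z":0.25,"wx":0.0,"wy":0.0,"wz":0.0,"fingers":-1.0},
  ],
)

```text
time_s: 9.55
position: [516.6, -3.0, 70.8]
orientation: [3.141, -0.001, 3.081]
ft_force: [-0.9, -0.4, -2.2]
width: 9.0
finger_force: 92.0
```

Going down without friction. Next come slower steps of 8 mm, then 5 mm.

Emit:
apply_moves(
  steps=[
    {"x":0.0,"y":0.0,"z":0.05,"wx":0.0,"wy":0.0,"wz":0.0,"fingers":-1.0},
    {"x":0.0,"y":0.0,"z":0.1,"wx":0.0,"wy":0.0,"wz":0.0,"fingers":-1.0},
    {"x":0.0,"y":0.0,"z":0.15,"wx":0.0,"wy":0.0,"wz":0.0,"fingers":-1.0},
    {"x":0.0,"y":0.0,"z":0.2,"wx":0.0,"wy":0.0,"wz":0.0,"fingers":-1.0},
    {"x":0.0,"y":0.0,"z":0.2,"wx":0.0,"wy":0.0,"wz":0.0,"fingers":-1.0},
  ],
)

```text
time_s: 9.97
position: [516.6, -3.0, 54.8]
orientation: [3.141, -0.001, 3.081]
ft_force: [-0.4, 0.2, -2.4]
width: 9.0
finger_force: 92.0
```

Emit:
apply_moves(
  steps=[
    {"x":0.0,"y":0.0,"z":0.015,"wx":0.0,"wy":0.0,"wz":0.0,"fingers":-1.0},
    {"x":0.0,"y":0.0,"z":0.03,"wx":0.0,"wy":0.0,"wz":0.0,"fingers":-1.0},
    {"x":0.0,"y":0.0,"z":0.04,"wx":0.0,"wy":0.0,"wz":0.0,"fingers":-1.0},
    {"x":0.0,"y":0.0,"z":0.04,"wx":0.0,"wy":0.0,"wz":0.0,"fingers":-1.0},
  ],
)

```text
time_s: 10.3
position: [517.3, -3.1, 52.6]
orientation: [3.142, 0.0, 3.081]
ft_force: [-1.5, 1.1, -1.8]
width: 8.6
finger_force: 92.0
```

```bash
cat > f.py <<'E'
from h import *
A=[]
for _ in range(8):
    robot.snapshot("top"); s=robot.get_state(); A.append(np.r_[s["position"],s["ft_force"]])
A=np.array(A); print("mean",np.round(A.mean(0),2),"std",np.round(A.std(0),2),s["time_s"],s["moment"])
E
python3 f.py
```

```text
mean [ 5.1734e+02 -3.0900e+00  5.2700e+01  9.0000e-02 -2.0000e-02 -1.9900e+00] std [0.03 0.01 0.03 0.35 0.41 0.34] 10.7 [-0.00022793 -0.05116098  0.00401371]
```

Emit:
apply_moves(
  steps=[
    {"x":0.0,"y":0.0,"z":0.015,"wx":0.0,"wy":0.0,"wz":0.0,"fingers":-1.0},
    {"x":0.0,"y":0.0,"z":0.03,"wx":0.0,"wy":0.0,"wz":0.0,"fingers":-1.0},
    {"x":0.0,"y":0.0,"z":0.03,"wx":0.0,"wy":0.0,"wz":0.0,"fingers":-1.0},
  ],
)

```text
time_s: 10.95
position: [517.5, -3.1, 50.7]
orientation: [3.142, 0.001, 3.081]
ft_force: [-1.5, 1.1, 5.1]
width: 9.1
finger_force: 92.9
```

Emit:
apply_moves(
  steps=[
    {"x":0.0,"y":0.0,"z":0.01,"wx":0.0,"wy":0.0,"wz":0.0,"fingers":-1.0},
    {"x":0.0,"y":0.0,"z":0.02,"wx":0.0,"wy":0.0,"wz":0.0,"fingers":-1.0},
    {"x":0.0,"y":0.0,"z":0.02,"wx":0.0,"wy":0.0,"wz":0.0,"fingers":-1.0},
  ],
)

```text
time_s: 11.2
position: [517.5, -3.1, 49.9]
orientation: [-3.141, 0.001, 3.081]
ft_force: [-4.6, 1.0, 10.6]
width: 8.7
finger_force: 93.6
```

```bash
python3 f.py
```

```text
mean [517.54  -3.1   49.99  -4.1    0.64   9.71] std [0.02 0.02 0.02 0.88 0.49 0.61] 11.6 [0.08235593 0.75277028 0.03219305]
```

Emit:
apply_moves(
  steps=[
    {"x":0.0,"y":0.0,"z":0.007,"wx":0.0,"wy":0.0,"wz":0.0,"fingers":-1.0},
    {"x":0.0,"y":0.0,"z":0.013,"wx":0.0,"wy":0.0,"wz":0.0,"fingers":-1.0},
    {"x":0.0,"y":0.0,"z":0.013,"wx":0.0,"wy":0.0,"wz":0.0,"fingers":-1.0},
    {"x":0.0,"y":0.0,"z":0.013,"wx":0.0,"wy":0.0,"wz":0.0,"fingers":-1.0},
  ],
)

```text
time_s: 11.93
position: [517.6, -3.1, 49.5]
orientation: [-3.141, 0.002, 3.081]
ft_force: [-4.9, 0.7, 13.8]
width: 8.6
finger_force: 94.1
```

```bash
python3 f.py; python3 -c "
from h import *
s,W=avg('top',6);cv2.imwrite('pics/top4.png',cv2.resize(s['img'][120:260,270:450,::-1],None,fx=4,fy=4,interpolation=cv2.INTER_CUBIC))
z=robot.get_state()['position'][2]; p=held(W,(516.4,-2.5,z),36)
t=p[(p[:,2]>55)&(p[:,2]<80)&(abs(p[:,1])<5)&(abs(p[:,0])<84)]
for s_ in(-1,1):
    e=t[t[:,0]*s_>0]; print(s_,len(e),'top z',np.median(e[:,2])+z-36)
"
```

```text
mean [517.56  -3.08  49.46  -5.02   0.92  13.83] std [0.01 0.01 0.01 0.54 0.37 0.55] 12.3333 [ 0.13630396  1.04634191 -0.03201312]
n 838 192 face yaw err -0.0006 tilt -0.0081 face y at mid 5.44 (expect 6)
x ends [-102.7  -96.4   85.9   86.3]
side -1 z [-2.9 -2.1 69.3 69.8] 178
side 1 z [-2.5 -1.8 69.  69.2] 140
top 272 [-11.7  -0.4   9.1] [-96.5  97.3]
-1 98 top z 81.94235708156896
1 61 top z 81.90415150531359
```

View pics/top4.png

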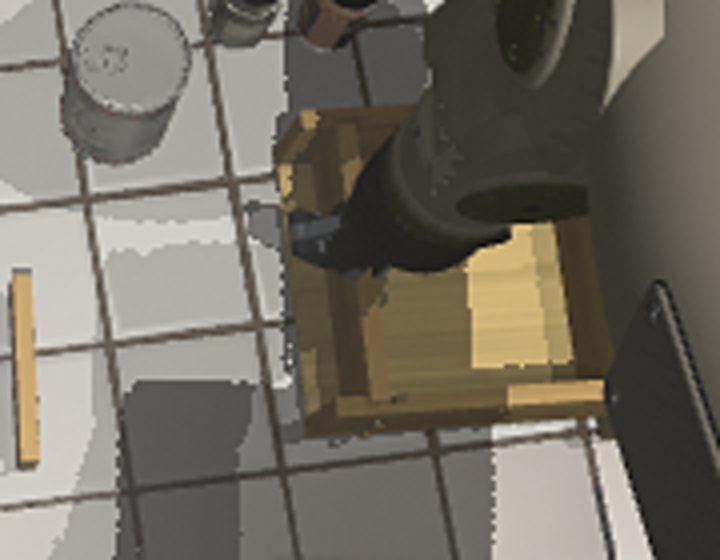

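The picture shows the back down in both housings, at crop px (345,130)–(380,400). Its top is at 81.9 mm at both ends (84 mm less about 2 mm of sheet give), and the push is about 15.6 N. Handing in.

```bash
python3 -c "
from station import robot
print(robot.hand_in())"
```

```text
the job is handed in; nothing more can be done
None
```

I handed the job in with the back seated in both housings, level at both ends, and the arm still pressing it down with about 15.6 N; the hand-in returned no verdict.

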